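# Lock the filter cartridge into the dust-extractor pot

### The arm

A 6-joint arm with a two-finger parallel gripper is mounted at the origin on a cart in front of the work surface, level with it; the furniture and walls round the work are solid. World frame = base frame: x ahead of the robot, y to its left, z up, the work surface at z = 0. Lengths are in m, angles in rad, forces in N, time in s.
With the tool pointing down it reaches from about 0.3 to 0.875 m from the base axis. Payload 6.4 kg.
Tool frame: the origin (TCP) lies at the very end of the fingers, on their centre line; the grasp point (between the pads) lies 19 mm behind it (robot.hold_point_z is the distance from the TCP to the grasp point, in m); z points along the fingers, y is the direction in which the jaws open and shut (so a half turn about z gives the same grasp; the last joint's range is limited). The gripper opens to 85 mm and grips with 20 to 120 N. Pads are 22 mm wide; open, the fingers measure 114 mm over their backs; the gripper's body (76 mm by 85 mm) begins 54 mm behind the grasp point. The pads swing forward as they close: fully open they stand 13 mm farther back than shut.
Start: joints at [1.03, 0.181, 1.607, -0, 1.354, -0.206], TCP at [0.189, 0.543, 0.194] pointing down, gripper open.
Joint ranges: [-2.99, 2.99], [-0.89, 2.07], [0.3, 2.58], [-1.14, 4.28], [0, 2.63], [-3.12, 3.12]. Speed limits (rad/s): [2.57, 2.57, 3.01, 3.14, 3.14, 3.14].

### API

Orientations are given as a 3x3 rotation matrix whose columns are the frame's x, y, z axes.
In Python, from cell import monitor, viewer, robot gives the robot as it stands.
- The arm moves only by the tool play_rows, never from a script. Its argument "motion" is text: rows parted by semicolons, each of 7 numbers parted by spaces: the shift along the tool's x, y, z in mm, then the turn, a rotation vector about the tool's x, y, z in degrees, then the opening, from 0 (shut) to 1 (fully open). A call has 1 to 12 rows; each row shifts and turns the commanded pose from where the row before left it, along the tool's axes as they then stand; what a row does not reach is not made up. A row lasts 1/10 s, in which the tool goes at most 50 mm and 8.59 degrees, less where a joint would pass 70% of its speed; a pose out of reach is approached as far as the arm can. A call is refused whole if a number of a shift passes 50 or a number of a turn 8.59, either way. A call with a gripper value outside its range is refused whole. The fingers move at their own pace and stop on an object; the grip force is fixed at half the most. Time passes only in rows, so rows that do not move let the fingers close. It gives the time, the measured TCP pose, the force and the opening at its end, in the units of the state.
- monitor.state(): the state, without advancing time (a new reading comes with each control period).
- viewer.get_image(name): name is "scene" or "top" or "wrist"; returns a dict with "frame" (480x640x3 uint8, blue, green, red), "depth" (480x640 float32, m along the optical axis (not along the pixel's ray), 0 where there is no reading), "fx", "fy", "cx", "cy" (pixels), "view" (4x4, takes a point from world to camera coordinates); the wrist camera has in their place "T_tool_cam" (4x4, takes a point from camera to tool coordinates, whose origin is the TCP and whose axes are the flange's). Camera axes: x right, y up, looking along -z (the intrinsics and any distortion apply to the point x, -y, -z); pixel columns grow to the right and rows downward; lengths in m; the calibration is good to about 2 mm. A picture is of the moment at which its call begins: read the wrist's pose just before it.
- robot.hand_in(): hands the job in, once; it reports no verdict.
The state is a dict: "time_s": time; "qpos": joint angles; "qd": joint speeds; "effort": joint torques, N m; "ee_pos": TCP position; "orientation": TCP orientation; "force": force on the tool from outside, world axes, zero at the start; "torque": the same for the moment, N m; "finger_gap": finger opening in m.
Only numpy, scipy, OpenCV 4.12 (cv2) and the standard library are available. Lean on these libraries where they do the work, as an engineer would, in place of code of your own. Each camera call takes 0.05 s, during which the arm holds its last target.

### The job

Fit the filter cartridge that has two lugs on its sides into the square filter pot of the dust extractor: lugs down into the slots, press it in against the spring, turn it a quarter clockwise (seen from above), then let it rise until it clicks home and let go of it. Leave the plain cartridge without lugs standing where it is.

Things in the scene. Friction and masses are not known exactly. Their poses are not given: they have to be found in the camera images.
- lug_cartridge: The cartridge to fit: upright, 90 mm high, 0.13 kg. Origin: centre of underside, z up. Round pleated body, 28 mm wide at the foot, 38 mm above 15 mm. Two lugs along own +x and -x, to 31 mm off the axis, 10 mm wide, at 22 to 30 mm height. Steel disc, 46 mm wide, at 48 to 54 mm; on it a dark grip bar, 46 mm long along x (in line with the lugs), 12 mm thick, at 54 to 90 mm. Half-turn symmetric.
- plain_cartridge: A cartridge of another type, with the same body, disc and grip bar but without lugs; it cannot lock in the pot and stays where it is. Origin: centre of its underside, z up. (Also in the room: a thick upright dust hose on a valve stands on the worktop at x 0.43, y -0.52 m, rising above the wrist; an arm that starts beyond it must draw back and pass between it and the base.)
- filter_pot: Square block, 96 x 96 x 70 mm, fixed on the worktop, grey with a bare metal top and a hose spigot on its +x side. Origin: centre of its underside, on the bore's axis, z up. In the top a bore 44 mm wide with two slots, 20 mm wide, along own +x and -x to 36 mm from the axis. Dark lines beside the bore at +y and -y show where the grip bar points when locked.
- bore_top (a point): Centre of the bore in the pot's top face, 70 mm above its underside. The cartridge's foot meets the spring 25 mm below; lugs are free to turn with the foot 41 to 48 mm below (spring 11 N; at 48 the disc meets the top). From slots (pot x) it turns only clockwise seen from above, 90 degrees, to a stop; there the spring lifts it into notches: locked, foot 36 mm below.
There are look-alikes about, which are no part of the job. Leave any blue look-alike of the lug_cartridge alone.

How it is judged:
By the outcome, as a careful person would: the job done as asked, in the order asked, and still so for the second after the job is handed in, with the robot touching nothing.
It also fails if it takes over 54 s, if anything falls off the work surface, if the arm or the gripper's body presses on something with over 40 N, if the wrist force passes 120 N, or if a joint passes its speed limit or range.

## Working session

There is one attempt and no reset: what is moved stays moved. The work goes in short steps, Python scripts to look and compute and a tool call to move; the robot and the scene stay as the last step left them, time stands still between calls to the robot, and variables do not carry over. Pictures are saved under pics/ and viewed, and the job is handed in when it is done.

Besides the shell and the picture viewer there is one more tool, called after "Request:" as name(argument=value, ...), one argument or row to a line, values as JSON. play_rows: Moves the arm, as the interface text tells. Its arguments: {"type":"object","properties":{"motion":{"type":"string"}},"required":["motion"]}

```bash
ls; mkdir -p pics
cat > h.py <<'E'
import numpy as np, cv2
from cell import monitor, viewer, robot
E
python3 - <<'E'
from h import *
s=monitor.state(); print(s)
for n in ("scene","top","wrist"):
    im=viewer.get_image(n); cv2.imwrite(f"pics/{n}0.png",im["frame"]); np.savez(f"pics/{n}0.npz",**im)
    print(n,{k:(v if k not in("frame","depth") else None) for k,v in im.items()})
print(robot.hold_point_z)
E
```

```text
pics
{'time_s': 0.0, 'qpos': array([ 1.02967541e+00,  1.81534503e-01,  1.60804325e+00,  2.71821772e-05,
        1.35383101e+00, -2.06288829e-01]), 'qd': array([ 8.05544986e-04, -7.07997755e-04,  9.77461247e-04,  9.07788689e-04,
       -1.66808184e-05,  1.27061025e-03]), 'effort': array([ 2.31422218e-04, -4.44860101e+01, -3.51338446e+01, -9.04487160e-05,
        9.03527340e-03, -1.64098094e-05]), 'ee_pos': array([0.18858044, 0.54251473, 0.19297088]), 'orientation': array([[-9.44463380e-01,  3.28615286e-01, -9.58225101e-04],
       [ 3.28616442e-01,  9.44462203e-01, -1.54297193e-03],
       [ 3.97963228e-04, -1.77216901e-03, -9.99998351e-01]]), 'force': array([ 0.89922179,  0.06394358, -1.61250619]), 'torque': array([-0.00989202,  0.03362442,  0.02887911]), 'finger_gap': 0.08488083715944413}
scene {'frame': None, 'depth': None, 'fx': 512.8324734949139, 'fy': 512.8324734949139, 'cx': 313.3082762694502, 'cy': 243.3582121742482, 'view': array([[ 0.85908779, -0.51175954, -0.00838722, -0.31754325],
       [ 0.39327413,  0.64952212,  0.65073533, -0.41805272],
       [-0.32757233, -0.56233725
[... 285 characters left out ...]
.24960954],
       [ 0.98969334, -0.01403921,  0.14251312, -0.51574822],
       [-0.14235491,  0.01169365,  0.9897466 , -0.85590799],
       [ 0.        ,  0.        ,  0.        ,  1.        ]])}
wrist {'frame': None, 'depth': None, 'fx': 335.59564314548453, 'fy': 335.59564314548453, 'cx': 315.04264783922076, 'cy': 239.27612477300633, 'T_tool_cam': array([[-1.10511626e-03,  9.56836116e-01,  2.90625922e-01,
         7.37233042e-02],
       [ 9.99998601e-01,  1.42223345e-03, -8.79927043e-04,
        -4.51452435e-04],
       [-1.25528388e-03,  2.90624543e-01, -9.56836349e-01,
        -1.79591784e-01],
       [ 0.00000000e+00,  0.00000000e+00,  0.00000000e+00,
         1.00000000e+00]])}
0.0187
```

View pics/scene0.png

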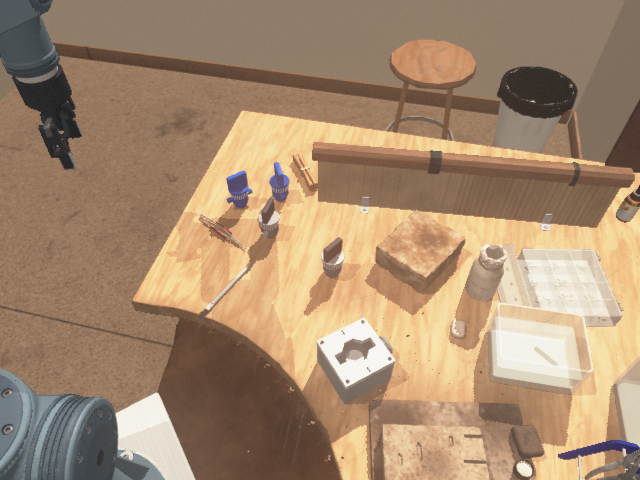

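View pics/top0.png

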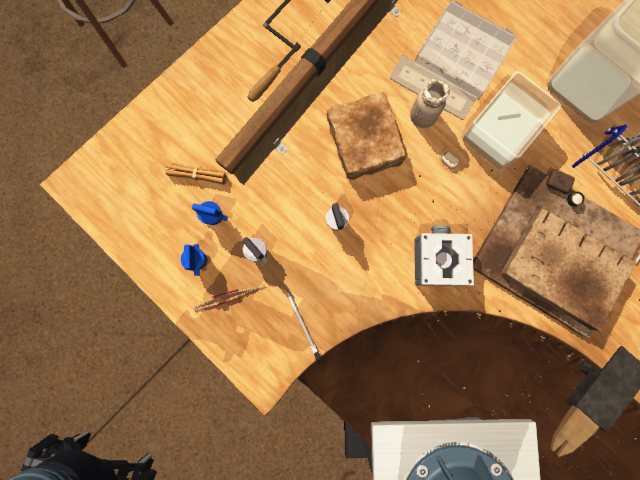

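View pics/wrist0.png

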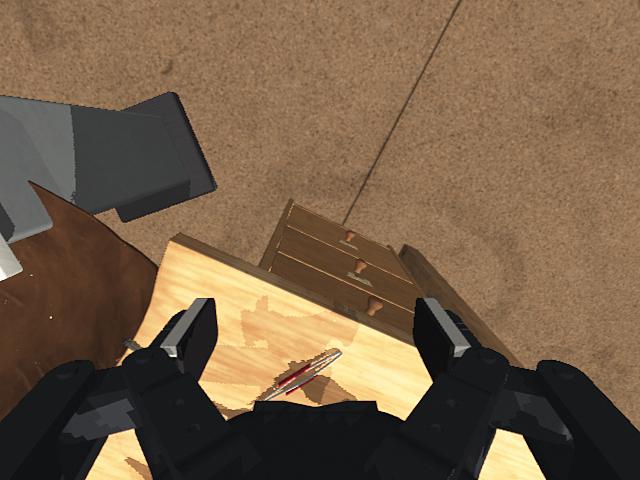

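Run:
```python
import cv2,numpy as np
t=cv2.imread('pics/top0.png');s=cv2.imread('pics/scene0.png')
f=lambda im,x,y,w,h:cv2.resize(im[y:y+h,x:x+w],(400,300),interpolation=cv2.INTER_CUBIC)
cv2.imwrite('pics/z0.png',np.vstack([np.hstack([f(s,230,190,80,60),f(s,295,230,80,60)]),np.hstack([f(t,215,210,160,120) if 0 else f(t,225,220,80,60),f(t,300,190,80,60)])]))
cv2.imwrite('pics/z1.png',np.hstack([f(s,305,310,107,80),f(t,400,220,107,80)]))
```

```text
(no output)
```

View pics/z0.png

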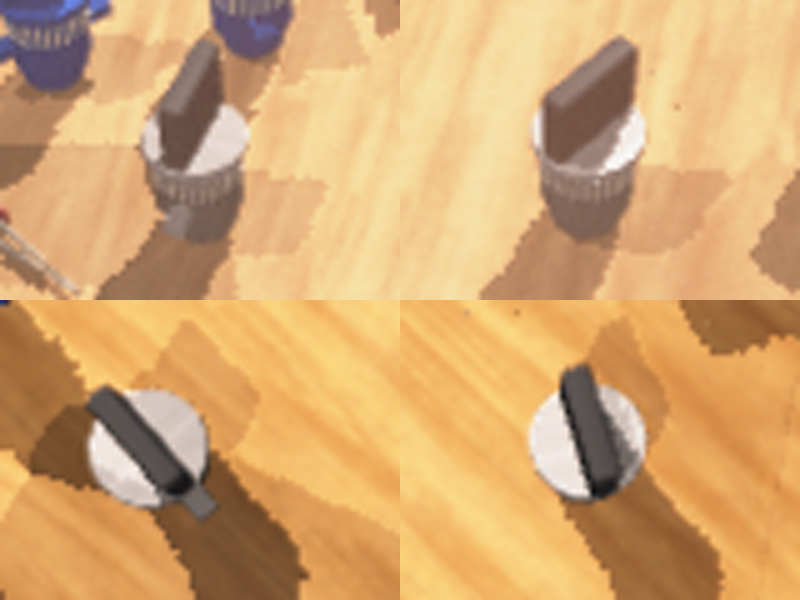

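View pics/z1.png

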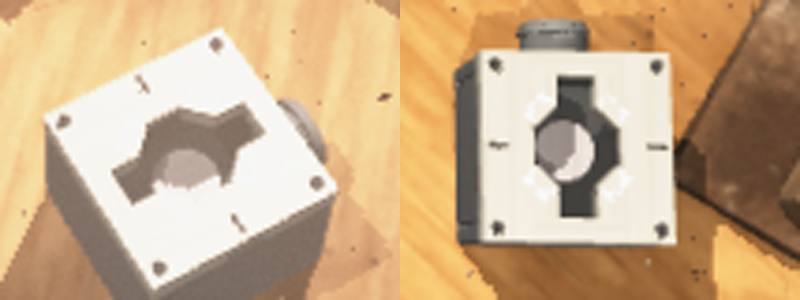

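```bash
cat >> h.py <<'E'
def ray(im,uv,pose=None):
    uv=np.atleast_2d(uv).astype(float)
    d=np.c_[(uv[:,0]-im["cx"])/im["fx"],-(uv[:,1]-im["cy"])/im["fy"],-np.ones(len(uv))]
    if pose is None: M=np.linalg.inv(im["view"])
    else:
        T=np.eye(4);T[:3,:3]=pose["orientation"];T[:3,3]=pose["ee_pos"];M=T@im["T_tool_cam"]
    return M[:3,3],d@M[:3,:3].T
def plane(im,uv,z,pose=None):
    o,d=ray(im,uv,pose); return o+d*((z-o[2])/d[:,2])[:,None]
def cloud(im,pose=None):
    v,u=np.mgrid[:480,:640]; o,d=ray(im,np.c_[u.ravel(),v.ravel()],pose)
    return (o+d*im["depth"].reshape(-1,1)).reshape(480,640,3)
E
python3 - <<'E'
from h import *
for n in("top","scene"):
    im=dict(np.load(f"pics/{n}0.npz")); P=cloud(im); f=im["frame"].astype(int)
    print(n)
    def rect(mask,box,z,name):
        x,y,w,h=box; m=np.zeros((480,640),np.uint8); m[y:y+h,x:x+w]=mask[y:y+h,x:x+w]
        k,l,st,c=cv2.connectedComponentsWithStats(m); i=1+np.argmax(st[1:,4]); m=(l==i)
        cn=max(cv2.findContours(m.astype(np.uint8),0,2)[0],key=len)[:,0]
        W=plane(im,cn,z)[:,:2].astype(np.float32)*1000
        print(name,m.sum(),cv2.minAreaRect(W),'z',np.median(P[m][:,2]),'xyz med',np.median(P[m],0))
        return m
    Z=P[...,2]
    ok=im["depth"]>0
    B=((215,210,75,70),(300,190,70,60),(400,220,80,80)) if n=="top" else ((245,190,50,55),(310,230,45,55),(305,310,100,95))
    for nm,b in zip(("lug","plain"),B):
        rect((ok&(Z>.084)&(Z<.097)).astype(np.uint8),b,.09,nm+" bar")
        rect((ok&(Z>.046)&(Z<.097)).astype(np.uint8),b,.054,nm+" all")
    rect((ok&(Z>.062)&(Z<.078)).astype(np.uint8),B[2],.07,"pot")
    if n=="top":
      for nm,b in(("b1",(190,195,45,35)),("b2",(175,240,35,35))):
        rect((ok&(Z>.03)&(Z<.12)).astype(np.uint8),b,.08,nm)
E
```

```text
top
lug bar 162 ((486.72113037109375, 381.6180114746094), (45.4444694519043, 12.027170181274414), 40.65824890136719) z 0.09132819828212035 xyz med [0.48698253 0.38119708 0.0913282 ]
lug all 471 ((488.2415771484375, 383.233154296875), (46.47905731201172, 44.3056755065918), 89.15377044677734) z 0.05717818655289575 xyz med [0.48668413 0.38074774 0.05717819]
plain bar 158 ((545.504638671875, 222.41287231445312), (45.834869384765625, 12.15927791595459), 15.33757495880127) z 0.09099704829486405 xyz med [0.54613109 0.22232623 0.09099705]
plain all 458 ((546.6307373046875, 222.07472229003906), (45.31004333496094, 47.5008430480957), 57.56721878051758) z 0.05704543340368662 xyz med [0.54471911 0.22393531 0.05704543]
pot 2111 ((461.8291320800781, 17.940937042236328), (97.70578002929688, 96.7680892944336), 87.43578338623047) z 0.07124978639576784 xyz med [0.46155691 0.01863733 0.07124979]
b1 522 ((555.5172119140625, 463.18115234375), (44.53627395629883, 62.58721160888672), 8.964265823364258) z 0.0575976215557128 xyz med [0.5564329  0.4683274  0.05759762]
b2 540 ((467.51513671875, 491.78713989257
[... 326 characters left out ...]
(489.9146423339844, 395.1600646972656), (81.66837310791016, 44.52630615234375), 75.85343933105469) z 0.06305698579980046 xyz med [0.48544366 0.3726508  0.06305699]
plain bar 130 ((544.1644897460938, 218.6966094970703), (47.93974685668945, 13.925264358520508), 17.025543212890625) z 0.08906555776994712 xyz med [0.54410788 0.21906209 0.08906556]
plain all 467 ((551.4609985351562, 231.70596313476562), (75.20944213867188, 43.666561126708984), 58.658668518066406) z 0.06777093947384394 xyz med [0.54301484 0.21534264 0.06777094]
pot 2497 ((461.3230285644531, 15.27298355102539), (99.39806365966797, 98.23187255859375), 88.47698211669922) z 0.06979515822974647 xyz med [0.45968805 0.00858701 0.06979516]
```

Request:
play_rows(
  motion="-42 -7 0 0 0 0 1;-42 -7 0 0 0 0 1;-42 -7 0 0 0 0 1;-42 -7 0 0 0 0 1;-42 -7 0 0 0 0 1;-42 -7 0 0 0 0 1;-42 -7 0 0 0 0 1;-40 -6 0 0 0 0 1;0 0 0 0 0 -8.5 1;0 0 0 0 0 -8.5 1;0 0 0 0 0 -8.5 1;0 0 0 0 0 -8.5 1",
)

```text
time_s: 1.35
ee_pos: [0.4862, 0.3811, 0.1933]
orientation: [[-0.965, -0.261, -0.001], [-0.261, 0.965, -0.0], [0.001, -0.0, -1.0]]
force: [1.3, 1.0, 0.3]
finger_gap: 0.0852
```

Request:
play_rows(
  motion="0 0 0 0 0 -8.5 1;0 0 0 0 0 -8.5 1;0 0 0 0 0 -8.5 1;0 0 0 0 0 0 1;0 0 0 0 0 0 1;0 0 0 0 0 0 1",
)

```text
time_s: 1.95
ee_pos: [0.4862, 0.3814, 0.1937]
orientation: [[-0.764, -0.645, -0.0], [-0.645, 0.764, -0.0], [0.0, 0.0, -1.0]]
force: [-0.4, -0.1, -0.5]
finger_gap: 0.0856
```

Run:
```python
from h import *
s=monitor.state(); im=viewer.get_image("wrist"); cv2.imwrite("pics/w1.png",im["frame"]); np.savez("pics/w1.npz",**im,**{k:s[k] for k in("ee_pos","orientation")})
print(s["ee_pos"],s["orientation"],s["qd"],s["force"])
P=cloud(im,s); Z=P[...,2]
m=((im["depth"]>0)&(Z>.082)&(Z<.1)&(np.hypot(P[...,0]-.4865,P[...,1]-.381)<.04)).astype(np.uint8)
cn=max(cv2.findContours(m,0,2)[0],key=len)[:,0]
print(m.sum(),cv2.minAreaRect((plane(im,cn,.09,s)[:,:2]*1000).astype(np.float32)),np.median(Z[m>0]))
```

```text
[0.48622305 0.38136924 0.19373133] [[-7.64355448e-01 -6.44795064e-01 -2.73812084e-04]
 [-6.44795060e-01  7.64355491e-01 -1.13711419e-04]
 [ 2.82610331e-04  8.96367364e-05 -9.99999956e-01]] [-0.00023746 -0.00104629 -0.00217545 -0.00012746 -0.00088104 -0.01172143] [-0.42022756 -0.10244294 -0.49889947]
685 ((487.7609558105469, 380.29632568359375), (45.10460662841797, 11.430150985717773), 40.33381652832031) 0.08932852544999176
```

View pics/w1.png

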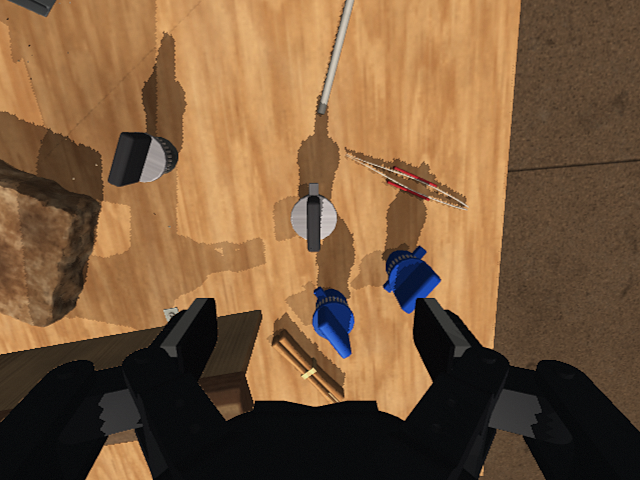

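Run:
```python
from h import *
im=dict(np.load("pics/top0.npz")); P=cloud(im); 
m=(im["depth"]>0)&(P[...,2]>.1)&(P[...,0]>.4)&(P[...,1]>0.1)
Q=P[m]; d=np.hypot(Q[:,0]-.487,Q[:,1]-.381); i=d.argsort()[:5]; print(Q[i],d[i],Q[:,2].max())
R=np.array([[-0.7644,-0.6448,0],[-0.6448,.7644,0],[0,0,-1]]); print(R.T@(np.array([.4873,.3807,0])-[.4862,.3814,0])*1000)
```

```text
[[0.61267012 0.40766553 0.1423329 ]
 [0.61235869 0.40965438 0.14992306]
 [0.61247732 0.41101014 0.14317158]
 [0.61254928 0.41151746 0.14933533]
 [0.6130677  0.40969119 0.14101182]] [0.12846801 0.12859189 0.12901615 0.12920502 0.12929134] 0.16972829179441218
[-0.38948 -1.24436  0.     ]
```

Request:
play_rows(
  motion="0 -1 40 0 0 0 1;0 0 40 0 0 0 1;0 0 30 0 0 0 0.6;0 0 20 0 0 0 0.6;0 0 3 0 0 0 0.6;0 0 0 0 0 0 0;0 0 0 0 0 0 0;0 0 0 0 0 0 0;0 0 0 0 0 0 0;0 0 0 0 0 0 0;0 0 0 0 0 0 0;0 0 0 0 0 0 0",
)

```text
time_s: 3.2
ee_pos: [0.487, 0.3807, 0.061]
orientation: [[-0.762, -0.647, 0.0], [-0.647, 0.762, 0.0], [-0.0, -0.0, -1.0]]
force: [-0.3, 0.1, 0.1]
finger_gap: -0.0002
```

Run:
```python
from h import *
s=monitor.state(); im=viewer.get_image("wrist"); cv2.imwrite("pics/w2.png",im["frame"])
print(s["ee_pos"],s["orientation"],s["force"],s["finger_gap"])
```

```text
[0.48699484 0.38065767 0.06103897] [[-7.62464737e-01 -6.47029748e-01  1.72877327e-04]
 [-6.47029748e-01  7.62464754e-01  6.33044567e-05]
 [-1.72772735e-04 -6.35893571e-05 -9.99999983e-01]] [-0.32651201  0.09060339  0.08376899] -0.00019075981261747711
```

View pics/w2.png

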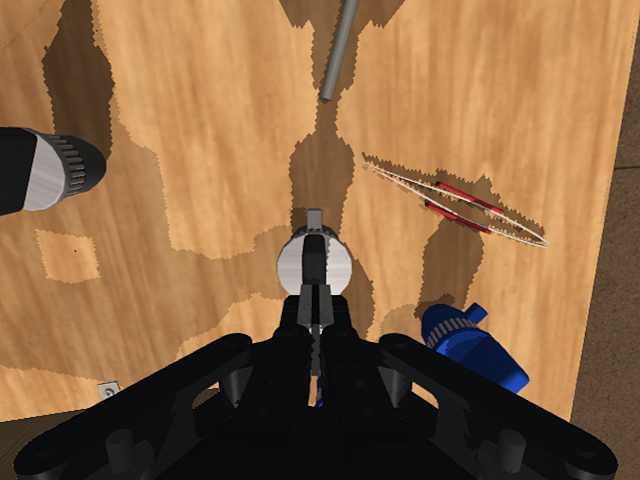

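Run:
```python
from h import *
a=viewer.get_image("scene"); b=viewer.get_image("top"); np.savez("pics/t3.npz",**b)
np.savez("pics/s3.npz",**a)
f=lambda im,x,y,w,h:cv2.resize(im[y:y+h,x:x+w],(400,400),interpolation=cv2.INTER_CUBIC)
cv2.imwrite("pics/z3.png",np.hstack([f(a["frame"],210,120,130,130),f(b["frame"],190,190,130,130)]))
```

```text
(no output)
```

View pics/z3.png

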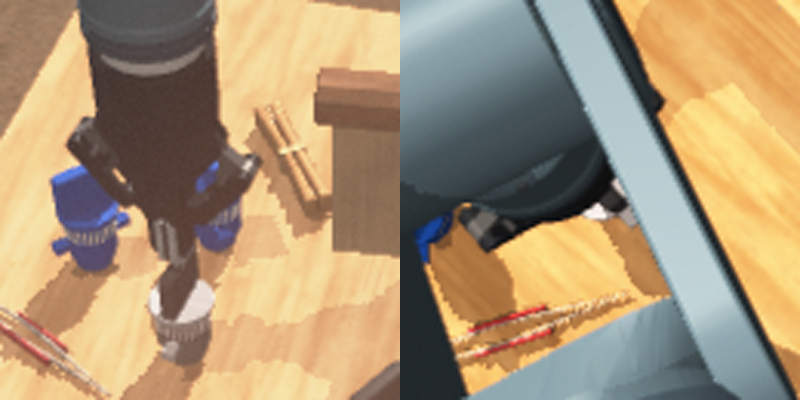

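Run:
```python
from h import *
a=dict(np.load("pics/s3.npz")); P=cloud(a)
for v in range(190,236,3): print(v,[tuple((P[v,u]*1000).round().astype(int)) for u in (262,266,269,273)], a["frame"][v,269])
f=a["frame"][180:240,240:300]; cv2.imwrite("pics/z4.png",cv2.resize(f,(600,600),interpolation=cv2.INTER_CUBIC))
```

```text
190 [(np.int64(478), np.int64(379), np.int64(138)), (np.int64(482), np.int64(367), np.int64(146)), (np.int64(487), np.int64(364), np.int64(146)), (np.int64(491), np.int64(355), np.int64(151))] [53 62 86]
193 [(np.int64(476), np.int64(376), np.int64(133)), (np.int64(480), np.int64(366), np.int64(140)), (np.int64(488), np.int64(368), np.int64(134)), (np.int64(542), np.int64(470), np.int64(23))] [50 61 87]
196 [(np.int64(476), np.int64(378), np.int64(123)), (np.int64(481), np.int64(368), np.int64(129)), (np.int64(487), np.int64(369), np.int64(125)), (np.int64(499), np.int64(374), np.int64(115))] [57 68 91]
199 [(np.int64(475), np.int64(377), np.int64(116)), (np.int64(480), np.int64(368), np.int64(121)), (np.int64(487), np.int64(369), np.int64(117)), (np.int64(505), np.int64(391), np.int64(89))] [57 66 92]
202 [(np.int64(475), np.int64(378), np.int64(107)), (np.int64(480), np.int64(369), np.int64(112)), (np.int64(487), np.int64(370), np.int64(107)), (np.int64(503), np.int64(387), np.int64(85))] [59 70 95]
205 [(np.int64(512), np.int64(470), np.int64(0)), (np.int64(481), np.int64(374), np
[... 1449 characters left out ...]
), np.int64(360), np.int64(51)), (np.int64(486), np.int64(362), np.int64(44))] [106 117 139]
229 [(np.int64(468), np.int64(380), np.int64(28)), (np.int64(472), np.int64(367), np.int64(37)), (np.int64(478), np.int64(365), np.int64(36)), (np.int64(485), np.int64(360), np.int64(36))] [ 87 100 126]
232 [(np.int64(469), np.int64(384), np.int64(14)), (np.int64(471), np.int64(366), np.int64(30)), (np.int64(478), np.int64(366), np.int64(25)), (np.int64(486), np.int64(364), np.int64(23))] [ 87 100 124]
235 [(np.int64(469), np.int64(386), np.int64(1)), (np.int64(467), np.int64(358), np.int64(30)), (np.int64(477), np.int64(366), np.int64(16)), (np.int64(485), np.int64(363), np.int64(15))] [ 85  97 122]
```

View pics/z4.png

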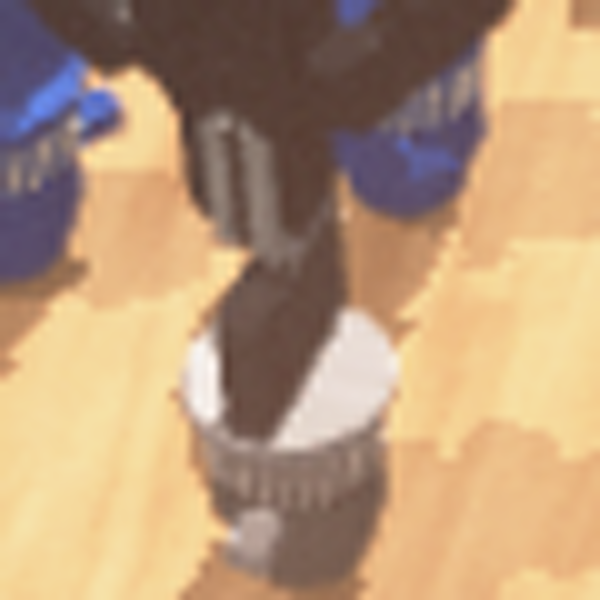

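Run:
```python
from h import *
s=monitor.state(); im=viewer.get_image("wrist"); np.savez("pics/w3.npz",**im)
P=cloud(im,dict(ee_pos=np.zeros(3),orientation=np.eye(3)))*1000
for v in range(205,400,8): print(v,[tuple(int(round(float(t))) for t in P[v,u]) for u in (295,305,311,316,323,335)])
cv2.imwrite("pics/z5.png",cv2.resize(im["frame"][190:350,220:420],(800,600*640//600)[:2],interpolation=cv2.INTER_CUBIC)[:600])
print(s["ee_pos"],s["qpos"],s["finger_gap"])
```

```text
205 [(27, -15, 61), (27, -8, 62), (27, -3, 62), (27, 0, 61), (27, 5, 61), (27, 14, 61)]
213 [(21, -15, 62), (21, -8, 60), (27, -3, 33), (28, 0, 31), (21, 5, 61), (21, 14, 61)]
221 [(15, -15, 61), (15, -8, 61), (22, -3, 32), (22, 0, 32), (15, 5, 61), (15, 14, 61)]
229 [(9, -15, 61), (16, -7, 34), (17, -3, 31), (17, 0, 32), (16, 5, 34), (9, 14, 61)]
237 [(18, -12, 8), (20, -6, 2), (21, -3, -2), (22, 0, -2), (21, 4, 1), (18, 11, 9)]
245 [(14, -12, 7), (20, -6, -13), (21, -3, -16), (21, 0, -16), (20, 4, -12), (14, 11, 7)]
253 [(9, -12, 8), (21, -5, -27), (21, -3, -26), (21, 0, -27), (20, 3, -26), (9, 11, 6)]
261 [(4, -12, 8), (17, -5, -29), (18, -2, -30), (17, 0, -29), (17, 3, -28), (4, 11, 6)]
269 [(-1, -13, 7), (13, -5, -28), (14, -3, -29), (14, 0, -29), (13, 3, -27), (-1, 11, 6)]
277 [(-6, -13, 7), (9, -5, -28), (9, -3, -29), (9, 0, -28), (9, 3, -28), (-6, 11, 7)]
285 [(-12, -13, 7), (11, -5, -42), (11, -2, -42), (10, 0, -41), (11, 3, -42), (-12, 12, 7)]
293 [(-17, -13, 7), (10, -5, -49), (11, -2, -49), (12, 0, -51), (11, 3, -50), (-16, 12, 6)]
301 [(7, -9, -50), (11, -5, -58), (11, -
[... 615 characters left out ...]
 -4, -95), (-1, -2, -77), (-3, 0, -74), (5, 2, -85), (12, 5, -95)]
365 [(16, -6, -104), (9, -4, -95), (74, -1, -180), (-7, 0, -74), (2, 2, -85), (17, 5, -105)]
373 [(17, -6, -108), (-1, -4, -86), (-6, -2, -80), (-9, 0, -75), (-1, 2, -85), (18, 4, -109)]
381 [(18, -5, -113), (-4, -4, -85), (-126, -4, 60), (-126, 0, 60), (-5, 2, -85), (17, 4, -111)]
389 [(17, -5, -113), (-6, -4, -87), (-134, -4, 60), (-135, 0, 61), (-8, 2, -84), (16, 4, -112)]
397 [(15, -5, -114), (-8, -4, -89), (-144, -4, 62), (-114, 0, 29), (-9, 2, -88), (74, -1, -180)]
[0.48690723 0.38062525 0.06086022] [ 4.71712479e-01  4.17839385e-01  1.59351256e+00  3.14315602e-06
  1.13033667e+00 -1.80278307e+00] -0.00016521181765856088
```

View pics/z5.png

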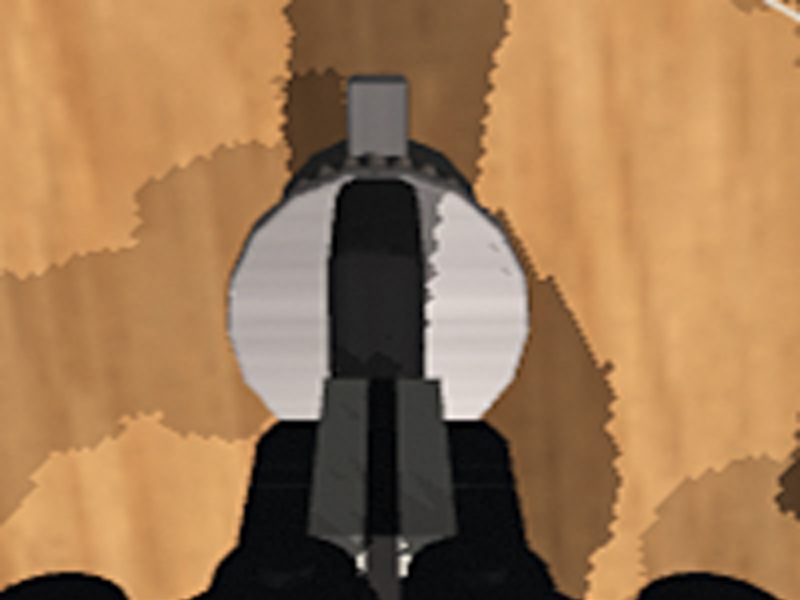

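Request:
play_rows(
  motion="0 0 0 0 0 0 0.7;0 0 0 0 0 0 0.7;0 0 0 0 0 0 0.7;0 0 0 0 0 0 0.7;0 0 0 0 0 0 0.7;0 0 13 0 0 0 0.7;0 0 13 0 0 0 0.7;0 0 13 0 0 0 0.7;0 0 0 0 0 0 0.7",
)

```text
time_s: 4.3
ee_pos: [0.4846, 0.3794, 0.0184]
orientation: [[-0.763, -0.647, -0.005], [-0.647, 0.763, -0.003], [0.006, 0.001, -1.0]]
force: [0.1, -0.8, -0.9]
finger_gap: 0.0598
```

Run:
```python
from h import *
s=monitor.state(); im=viewer.get_image("wrist"); cv2.imwrite("pics/w4.png",im["frame"])
print(s["ee_pos"],s["force"],s["finger_gap"])
```

```text
[0.48462055 0.37937859 0.01838892] [ 0.12782066 -0.80682332 -0.94107085] 0.059831357783939096
```

View pics/w4.png

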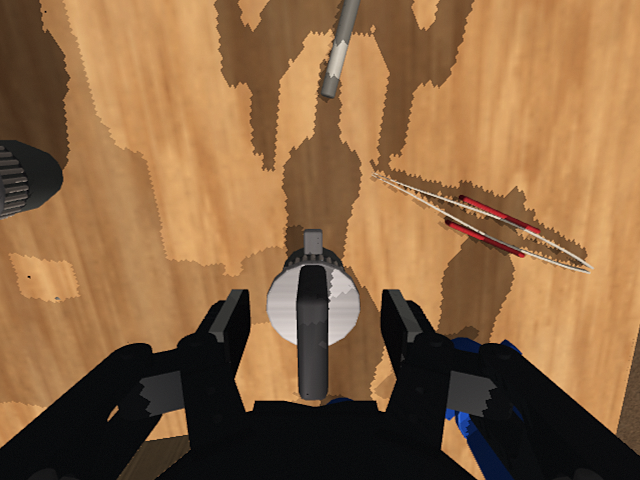

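Request:
play_rows(
  motion="0 0 0 0 0 0 0.7;0 0 0 0 0 0 0.3;0 0 0 0 0 0 0;0 0 0 0 0 0 0;0 0 0 0 0 0 0;0 0 0 0 0 0 0;0 0 0 0 0 0 0",
)

```text
time_s: 5.05
ee_pos: [0.4874, 0.3808, 0.0224]
orientation: [[-0.762, -0.647, 0.001], [-0.647, 0.762, 0.0], [-0.001, -0.0, -1.0]]
force: [0.3, -0.2, 3.2]
finger_gap: 0.0112
```

Run:
```python
from h import *
s=monitor.state(); im=viewer.get_image("wrist"); cv2.imwrite("pics/w5.png",im["frame"])
print(s["ee_pos"],s["orientation"],s["force"],s["finger_gap"])
```

```text
[0.48738213 0.38084549 0.02244564] [[-7.62446629e-01 -6.47050480e-01  9.02337824e-04]
 [-6.47050387e-01  7.62447120e-01  4.31138132e-04]
 [-9.66953011e-04 -2.55138223e-04 -9.99999500e-01]] [ 0.30635375 -0.24630912  3.23342073] 0.011206648371331855
```

View pics/w5.png

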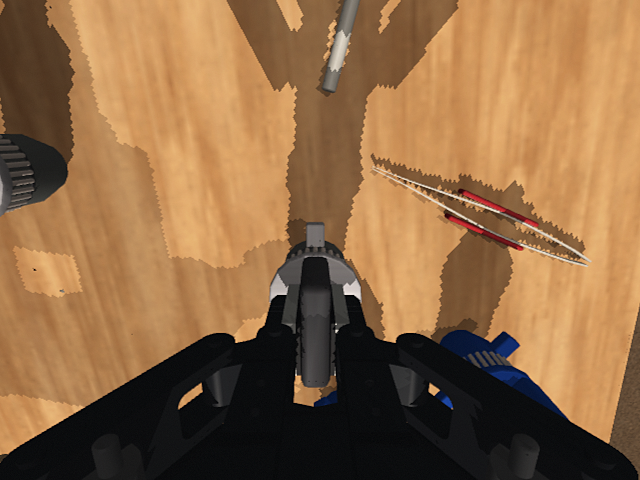

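Request:
play_rows(
  motion="0 0 -30 0 0 0 0;0 0 -45 0 0 0 0;0 0 -45 0 0 0 0;20 -20 0 0 0 0 0;30 -28 0 0 0 0 0;30 -28 0 0 0 0 0;30 -28 0 0 0 0 0;30 -28 0 0 0 0 0;22 -20 0 0 0 0 0;0 0 0 0 0 8.5 0;0 0 0 0 0 8.5 0;0 0 0 0 0 8.5 0",
)

```text
time_s: 6.3
ee_pos: [0.4612, 0.1595, 0.1414]
orientation: [[-0.969, -0.249, -0.001], [-0.249, 0.969, -0.0], [0.001, 0.0, -1.0]]
force: [0.4, -1.1, -0.6]
finger_gap: 0.011
```

Request:
play_rows(
  motion="0 0 0 0 0 8.5 0;0 0 0 0 0 8.5 0;0 0 0 0 0 0 0;0 0 0 0 0 0 0;0 0 0 0 0 0 0;0 0 0 0 0 0 0",
)

```text
time_s: 6.9
ee_pos: [0.4617, 0.1599, 0.1418]
orientation: [[-0.999, 0.036, -0.0], [0.036, 0.999, -0.0], [0.0, -0.0, -1.0]]
force: [0.8, -0.3, -1.5]
finger_gap: 0.0109
```

Run:
```python
from h import *
s=monitor.state(); im=viewer.get_image("wrist"); cv2.imwrite("pics/w6.png",im["frame"]); np.savez("pics/w6.npz",**im)
print(s["ee_pos"],s["orientation"],s["force"],s["finger_gap"],s["qpos"])
P=cloud(im,s); Z=P[...,2]
m=((im["depth"]>0)&(abs(Z-.07)<.007)&(np.hypot(P[...,0]-.4615,P[...,1]-.017)<.075)).astype(np.uint8)
cv2.imwrite("pics/m6.png",m*255)
cs=sorted(cv2.findContours(m,2,2)[0],key=len)[::-1][:3]
for c in cs: print(len(c),cv2.minAreaRect((plane(im,c[:,0],.07,s)[:,:2]*1000).astype(np.float32)))
```

```text
[0.46172106 0.15994371 0.14181848] [[-9.99342169e-01  3.62658004e-02 -1.47235729e-04]
 [ 3.62658031e-02  9.99342179e-01 -1.63096371e-05]
 [ 1.46547393e-04 -2.16385301e-05 -9.99999989e-01]] [ 0.76070552 -0.31693188 -1.54943655] 0.010943938699200031 [ 8.99971190e-02  4.16680284e-02  1.87113701e+00 -3.19564439e-06
  1.22893572e+00 -1.44452438e+00]
139 ((463.3393859863281, 18.507667541503906), (98.5090103149414, 96.6478042602539), 88.20527648925781)
114 ((462.58795166015625, 18.947786331176758), (41.73121643066406, 70.99137115478516), 88.69355010986328)
4 ((416.4547119140625, -25.56965446472168), (0.9476339817047119, 1.1950163841247559), 37.22782516479492)
```

View pics/w6.png

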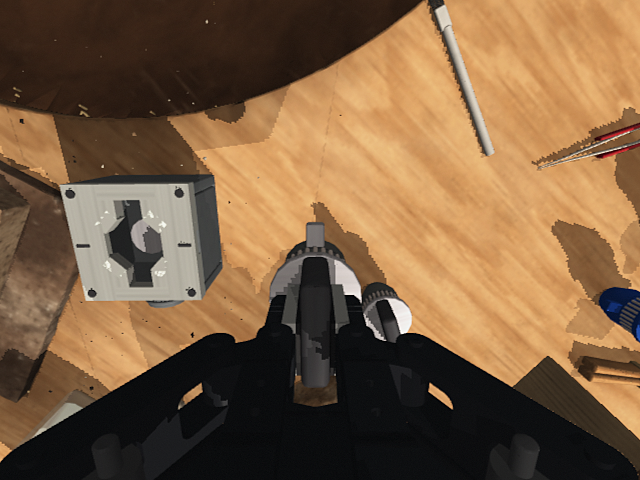

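View pics/m6.png

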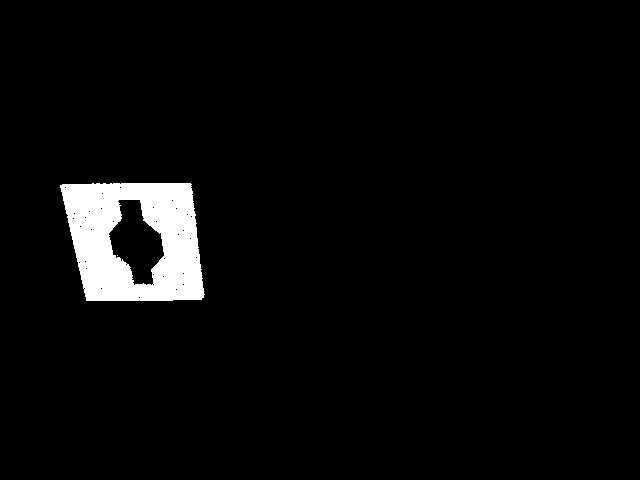

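Request:
play_rows(
  motion="-1.3 -26 0 0 0 0 0;-1.8 -45 0 0 0 0 0;-1.7 -45 0 0 0 0 0;-1 -25.4 0 0 0 0 0;0 0 10 0 0 0 0;0 0 15 0 0 0 0;0 0 10 0 0 0 0;0 0 0 0 0 0 0;0 0 0 0 0 0 0;0 0 0 0 0 0 0",
)

```text
time_s: 7.95
ee_pos: [0.4627, 0.0187, 0.1074]
orientation: [[-0.999, 0.037, 0.001], [0.037, 0.999, -0.0], [-0.001, -0.0, -1.0]]
force: [-0.7, -0.9, -1.8]
finger_gap: 0.0108
```

Run:
```python
from h import *
s=monitor.state(); im=viewer.get_image("wrist"); cv2.imwrite("pics/w7.png",im["frame"]); np.savez("pics/w7.npz",**im)
print(s["ee_pos"],s["orientation"],s["force"],s["finger_gap"])
P=cloud(im,s); Z=P[...,2]
m=((im["depth"]>0)&(abs(Z-.07)<.007)&(np.hypot(P[...,0]-.4615,P[...,1]-.017)<.075)).astype(np.uint8)
cs=sorted(cv2.findContours(m,2,2)[0],key=len)[::-1][:3]
for c in cs: print(len(c),cv2.minAreaRect((plane(im,c[:,0],.07,s)[:,:2]*1000).astype(np.float32)))
a=viewer.get_image("scene")
cv2.imwrite("pics/s7.png",cv2.resize(a["frame"][250:430,270:510],(800,600)))
```

```text
[0.46269875 0.01874532 0.10743872] [[-9.99309038e-01  3.71559913e-02  9.37370570e-04]
 [ 3.71558599e-02  9.99309470e-01 -1.57188275e-04]
 [-9.42563774e-04 -1.22250854e-04 -9.99999548e-01]] [-0.70839491 -0.88933586 -1.84649506] 0.010779808632047742
156 ((463.4527282714844, 16.736934661865234), (95.8253173828125, 96.80165100097656), 88.29261016845703)
6 ((491.2687683105469, 57.5456657409668), (1.7450320720672607, 1.5259864330291748), 41.812862396240234)
4 ((415.6468811035156, 0.21902835369110107), (0.8939184546470642, 0.9226216077804565), 41.89194869995117)
```

View pics/w7.png

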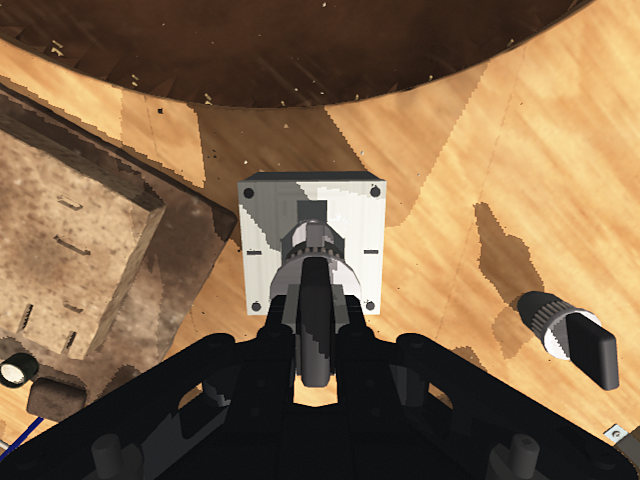

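View pics/s7.png

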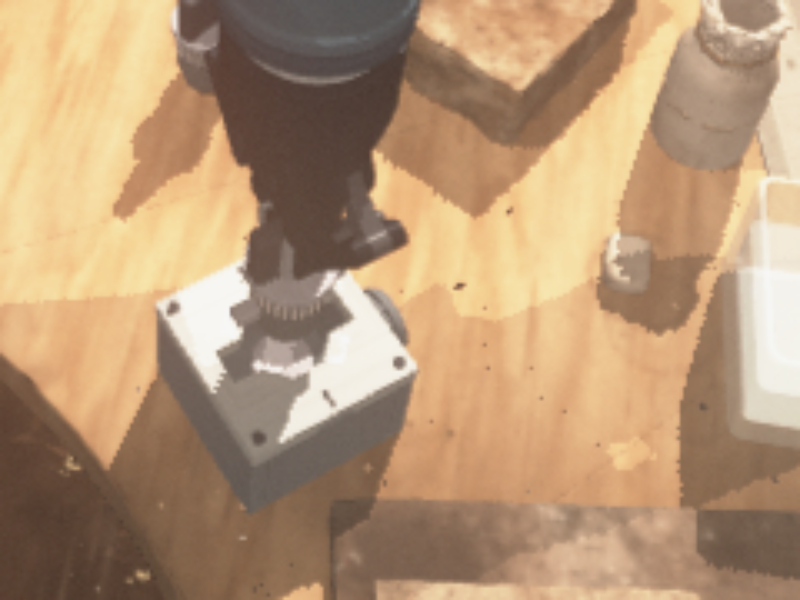

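Request:
play_rows(
  motion="0 -1 5 0 0 0 0;0 0 10 0 0 0 0;0 0 10 0 0 0 0;0 0 8 0 0 0 0;0 0 0 0 0 0 0;0 0 0 0 0 0 0",
)

```text
time_s: 8.65
ee_pos: [0.4618, 0.0174, 0.0734]
orientation: [[-0.999, 0.038, -0.001], [0.038, 0.999, 0.0], [0.001, 0.0, -1.0]]
force: [-0.0, 1.0, -1.2]
finger_gap: 0.0113
```

Run:
```python
from h import *
s=monitor.state(); im=viewer.get_image("wrist"); cv2.imwrite("pics/w8.png",im["frame"])
print(s["ee_pos"],s["force"],s["torque"],s["finger_gap"])
```

```text
[0.46184743 0.01744544 0.07343815] [-0.04384     0.97667083 -1.1507497 ] [-0.0460964   0.01534792  0.02883158] 0.011298499065174961
```

View pics/w8.png

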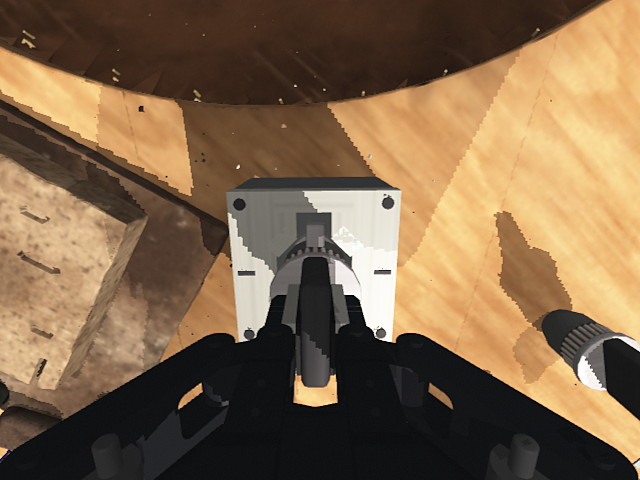

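Request:
play_rows(
  motion="0 0 5 0 0 0 0;0 0 5 0 0 0 0;0 0 5 0 0 0 0;0 0 5 0 0 0 0;0 0 3 0 0 0 0;0 0 2.5 0 0 0 0;0 0 0 0 0 0 0;0 0 0 0 0 0 0;0 0 0 0 0 0 0",
)

```text
time_s: 9.6
ee_pos: [0.4631, 0.0172, 0.049]
orientation: [[-0.999, 0.038, 0.002], [0.038, 0.999, -0.0], [-0.002, -0.0, -1.0]]
force: [-1.3, 0.7, 7.5]
finger_gap: 0.0111
```

Run:
```python
from h import *
s=monitor.state(); im=viewer.get_image("wrist"); cv2.imwrite("pics/w9.png",im["frame"])
print(s["ee_pos"],s["force"],s["torque"],s["finger_gap"])
```

```text
[0.46306407 0.01718847 0.04902839] [-1.30114438  0.65472722  7.52642823] [0.02691908 0.12901986 0.04777668] 0.011100598738430991
```

View pics/w9.png

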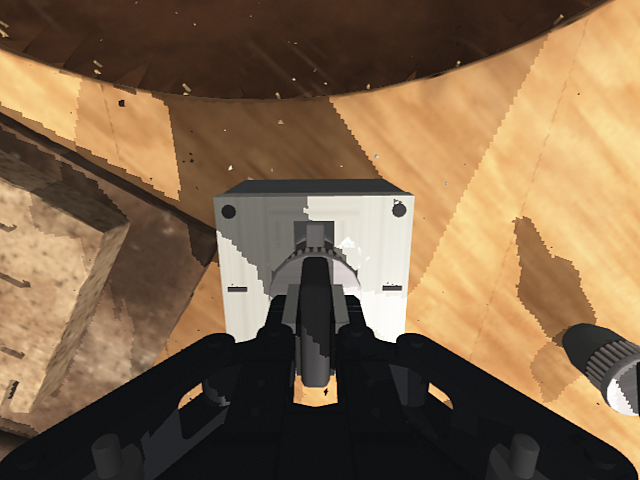

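Run:
```python
from h import *
s=monitor.state(); im=viewer.get_image("wrist")
P=cloud(im,s); f=im["frame"]
for uv in [(290,275),(342,275),(350,285),(316,230),(255,220),(380,220)]: print(uv,(P[uv[1],uv[0]]*1000).round(1),f[uv[1],uv[0]])
print(s["ee_pos"],s["force"])
```

```text
(290, 275) [451.5   5.3  80.6] [100 102 107]
(342, 275) [452.7  30.   80.1] [206 209 217]
(350, 285) [458.   33.8  80.2] [212 215 224]
(316, 230) [436.5  18.3  56.3] [101 103 107]
(255, 220) [426.5 -11.   69.8] [106 113 116]
(380, 220) [428.8  49.6  70.3] [214 228 230]
[0.46308349 0.01718709 0.04905316] [-0.48441987  0.77269206  7.05306698]
```

Request:
play_rows(
  motion="0 0 1 0 0 0 0;0 0 0 0 0 4 0;0 0 0 0 0 6 0;0 0 0 0 0 6 0;0 0 0 0 0 6 0;0 0 0 0 0 0 0;0 0 0 0 0 0 0",
)

```text
time_s: 10.4
ee_pos: [0.4634, 0.0172, 0.0482]
orientation: [[-0.912, 0.41, 0.002], [0.41, 0.912, -0.0], [-0.002, 0.001, -1.0]]
force: [0.1, -0.1, 7.6]
finger_gap: 0.0113
```

Run:
```python
from h import *
s=monitor.state(); im=viewer.get_image("wrist"); cv2.imwrite("pics/w10.png",im["frame"])
print(s["ee_pos"],s["orientation"][:,0],s["force"],s["torque"],s["finger_gap"])
```

```text
[0.46336956 0.01715607 0.04820487] [-0.91216272  0.40982186 -0.00228381] [ 0.09622442 -0.09862968  7.60776414] [ 0.06709192  0.02132878 -0.03453032] 0.011264036691392369
```

View pics/w10.png

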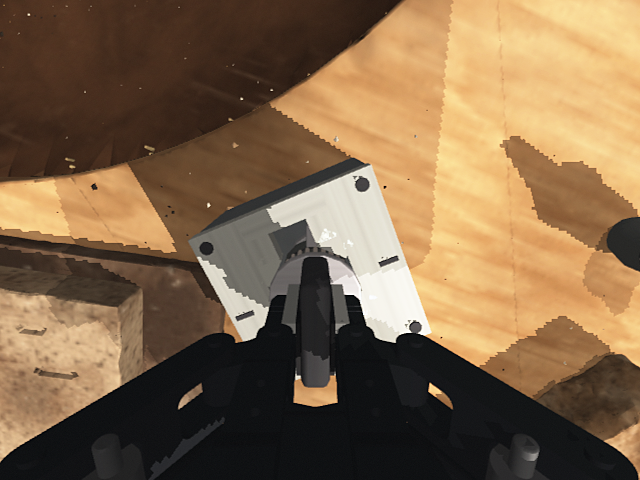

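Request:
play_rows(
  motion="0 0 0 0 0 7 0;0 0 0 0 0 8 0;0 0 0 0 0 8 0;0 0 0 0 0 8 0;0 0 0 0 0 8 0;0 0 0 0 0 8 0;0 0 0 0 0 8 0;0 0 0 0 0 6 0;0 0 0 0 0 4 0;0 0 0 0 0 2 0;0 0 0 0 0 0 0;0 0 0 0 0 0 0",
)

```text
time_s: 11.65
ee_pos: [0.4635, 0.0171, 0.0483]
orientation: [[0.021, 1.0, 0.003], [1.0, -0.021, -0.001], [-0.001, 0.003, -1.0]]
force: [0.7, 0.1, 7.4]
finger_gap: 0.0112
```

Run:
```python
from h import *
s=monitor.state(); im=viewer.get_image("wrist"); cv2.imwrite("pics/w11.png",im["frame"])
x=s["orientation"][:,0]
print(s["ee_pos"],np.degrees(np.arctan2(x[1],x[0])),s["force"],s["torque"],s["finger_gap"])
```

```text
[0.46349909 0.0171163  0.04825013] 88.81047865548162 [0.74178695 0.09712829 7.36205766] [ 0.03063992 -0.04846755  0.00671867] 0.011178627460881784
```

View pics/w11.png

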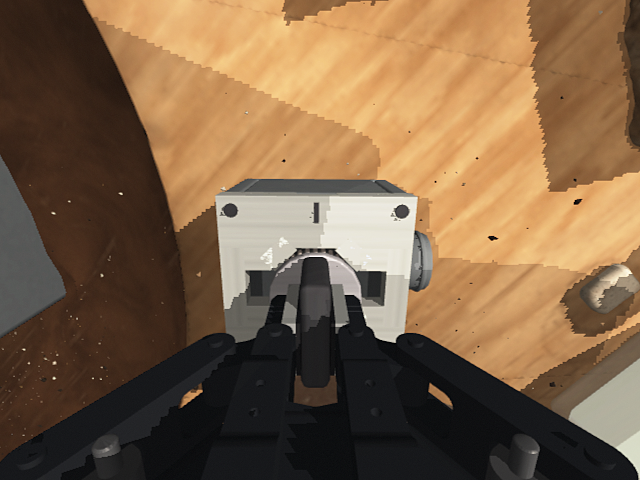

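Request:
play_rows(
  motion="0 0 0 0 0 1 0;0 0 0 0 0 0 0;0 0 0 0 0 0 0",
)

```text
time_s: 12.0
ee_pos: [0.4635, 0.0171, 0.0483]
orientation: [[0.038, 0.999, 0.003], [0.999, -0.038, -0.001], [-0.0, 0.003, -1.0]]
force: [1.0, -0.2, 7.1]
finger_gap: 0.0111
```

Run:
```python
from h import *
for i in range(3):
    s=monitor.state(); x=s["orientation"][:,0]
    print(s["ee_pos"],np.degrees(np.arctan2(x[1],x[0])),s["force"],s["torque"])
```

```text
[0.46351513 0.01710821 0.04828475] 87.81520546329897 [ 1.02934856 -0.20213123  7.07360339] [ 0.01419494 -0.06011331  0.01225908]
[0.46351513 0.01710821 0.04828475] 87.81520546329897 [ 1.02934856 -0.20213123  7.07360339] [ 0.01419494 -0.06011331  0.01225908]
[0.46351513 0.01710821 0.04828475] 87.81520546329897 [ 1.02934856 -0.20213123  7.07360339] [ 0.01419494 -0.06011331  0.01225908]
```

Request:
play_rows(
  motion="0 0 0 0 0 1.5 0;0 0 0 0 0 0 0;0 0 0 0 0 0 0",
)

```text
time_s: 12.3
ee_pos: [0.4635, 0.0171, 0.0483]
orientation: [[0.064, 0.998, 0.003], [0.998, -0.064, -0.001], [-0.0, 0.003, -1.0]]
force: [0.1, -0.6, 8.0]
finger_gap: 0.0111
```

Run:
```python
from h import *
s=monitor.state(); x=s["orientation"][:,0]
print(s["ee_pos"],np.degrees(np.arctan2(x[1],x[0])),s["force"],s["torque"])
```

```text
[0.46349059 0.01711711 0.04825519] 86.31482789830741 [ 0.1304969  -0.58959169  8.01129266] [-0.05242533 -0.01060061 -0.03211341]
```

Request:
play_rows(
  motion="0 0 0 0 0 1.5 0;0 0 0 0 0 0 0;0 0 0 0 0 0 0",
)

```text
time_s: 12.6
ee_pos: [0.4635, 0.0171, 0.0483]
orientation: [[0.09, 0.996, 0.003], [0.996, -0.09, -0.001], [-0.0, 0.003, -1.0]]
force: [0.4, -0.2, 6.8]
finger_gap: 0.0108
```

Run:
```python
from h import *
s=monitor.state(); x=s["orientation"][:,0]
im=viewer.get_image("wrist"); cv2.imwrite("pics/w12.png",im["frame"])
print(s["ee_pos"],np.degrees(np.arctan2(x[1],x[0])),s["force"],s["torque"])
P=cloud(im,s); Z=P[...,2]
m=((im["depth"]>0)&(abs(Z-.07)<.004)&(np.hypot(P[...,0]-.4625,P[...,1]-.017)<.075)).astype(np.uint8)
c=max(cv2.findContours(m,0,2)[0],key=len)
print(cv2.minAreaRect((plane(im,c[:,0],.07,s)[:,:2]*1000).astype(np.float32)))
```

```text
[0.46349393 0.01709257 0.04826347] 84.80982653077177 [ 0.39937068 -0.19851165  6.80333596] [-0.00195259 -0.04940156 -0.06585997]
((464.18377685546875, 23.639537811279297), (82.96797943115234, 95.77424621582031), 88.20549011230469)
```

View pics/w12.png

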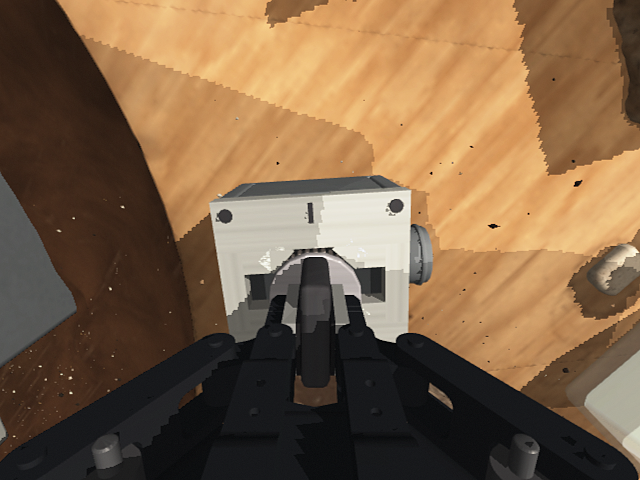

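Request:
play_rows(
  motion="0 0 0 0 0 -2.5 0;0 0 -1.5 0 0 0 0;0 0 -1.5 0 0 0 0;0 0 -1.5 0 0 0 0;0 0 -1 0 0 0 0;0 0 0 0 0 0 0;0 0 0 0 0 0 0;0 0 0 0 0 0 0",
)

```text
time_s: 13.45
ee_pos: [0.4634, 0.0171, 0.0536]
orientation: [[0.047, 0.999, 0.003], [0.999, -0.047, -0.001], [-0.0, 0.003, -1.0]]
force: [0.7, -0.9, 6.1]
finger_gap: 0.0111
```

Run:
```python
from h import *
s=monitor.state(); x=s["orientation"][:,0]
im=viewer.get_image("wrist"); cv2.imwrite("pics/w13.png",im["frame"])
print(s["ee_pos"],np.degrees(np.arctan2(x[1],x[0])),s["force"],s["torque"])
P=cloud(im,s)
for uv in [(285,275),(342,275),(350,285)]: print(uv,(P[uv[1],uv[0]]*1000).round(1),im["frame"][uv[1],uv[0]])
```

```text
[0.46343686 0.01710926 0.0535895 ] 87.31849690087988 [ 0.71180633 -0.89322997  6.11435785] [-0.05940325 -0.15528422  0.03492869]
(285, 275) [449.8  28.7  84.9] [90 90 96]
(342, 275) [476.9  27.6  85.4] [179 181 189]
(350, 285) [480.8  21.7  84.2] [181 184 192]
```

View pics/w13.png

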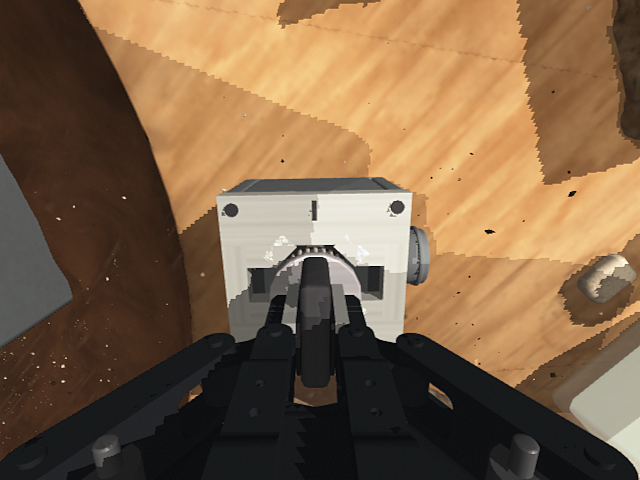

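Request:
play_rows(
  motion="0 0 -1 0 0 0 0;0 0 -1 0 0 0 0;0 0 -1 0 0 0 0;0 0 0 0 0 0 0;0 0 0 0 0 0 0;0 0 0 0 0 0 0",
)

```text
time_s: 14.1
ee_pos: [0.4632, 0.0172, 0.0564]
orientation: [[0.047, 0.999, 0.002], [0.999, -0.047, -0.0], [-0.0, 0.002, -1.0]]
force: [3.1, -1.1, 5.0]
finger_gap: 0.0113
```

Run:
```python
from h import *
s=monitor.state(); x=s["orientation"][:,0]
im=viewer.get_image("wrist")
print(s["ee_pos"],np.degrees(np.arctan2(x[1],x[0])),s["force"],s["torque"])
P=cloud(im,s)
for uv in [(285,275),(342,275),(350,285)]: print(uv,(P[uv[1],uv[0]]*1000).round(1),im["frame"][uv[1],uv[0]])
```

```text
[0.46323514 0.01715084 0.0563932 ] 87.31576017666445 [ 3.12916518 -1.12792479  4.97099465] [-0.15125842 -0.6790103   0.03047675]
(285, 275) [449.6  28.8  87.7] [131 133 140]
(342, 275) [476.8  27.6  88. ] [179 181 190]
(350, 285) [480.4  22.4  88.4] [179 183 190]
```

Request:
play_rows(
  motion="0 0 -0.8 0 0 0 0;0 0 0 0 0 0 0;0 0 0 0 0 0 0;0 0 0 0 0 0 0",
)

```text
time_s: 14.55
ee_pos: [0.4628, 0.0172, 0.0565]
orientation: [[0.047, 0.999, 0.002], [0.999, -0.047, -0.0], [-0.0, 0.002, -1.0]]
force: [6.1, -0.8, -1.7]
finger_gap: 0.0113
```

Run:
```python
from h import *
s=monitor.state(); x=s["orientation"][:,0]
print(s["ee_pos"],np.degrees(np.arctan2(x[1],x[0])),s["force"],s["torque"])
```

```text
[0.46281172 0.01721451 0.05646995] 87.305584785686 [ 6.10694372 -0.78483431 -1.71667628] [-0.24911832 -1.22335363  0.02568496]
```

Request:
play_rows(
  motion="0 0 0 0 0 0 0.3;0 0 0 0 0 0 0.6;0 0 0 0 0 0 0.6;0 0 0 0 0 0 0.6;0 0 0 0 0 0 0.6;0 0 -10 0 0 0 0.6;0 0 -30 0 0 0 0.6;0 0 -40 0 0 0 0.6;0 0 -40 0 0 0 0.6;0 0 0 0 0 0 0.6;0 0 0 0 0 0 0.6;0 0 0 0 0 0 0.6",
)

```text
time_s: 15.75
ee_pos: [0.4613, 0.0176, 0.176]
orientation: [[0.047, 0.999, -0.001], [0.999, -0.047, 0.0], [0.0, -0.002, -1.0]]
force: [-0.3, -0.1, 0.2]
finger_gap: 0.0514
```

Run:
```python
from h import *
s=monitor.state(); x=s["orientation"][:,0]
im=viewer.get_image("wrist"); cv2.imwrite("pics/w14.png",im["frame"])
print(s["ee_pos"],s["force"],s["finger_gap"])
P=cloud(im,s); Z=P[...,2]; near=(im["depth"]>0)&(np.hypot(P[...,0]-.4625,P[...,1]-.017)<.07)
def rect(m,z):
    c=max(cv2.findContours(m.astype(np.uint8),0,2)[0],key=len)
    return cv2.minAreaRect((plane(im,c[:,0],z,s)[:,:2]*1000).astype(np.float32)),np.median(Z[m])
print("bar",rect(near&(Z>.115)&(Z<.14),.124)); print("disc",rect(near&(Z>.08)&(Z<.094),.088)); print("pot",rect(near&(Z>.064)&(Z<.076),.07))
a=viewer.get_image("scene"); cv2.imwrite("pics/s14.png",a["frame"])
```

```text
[0.46134273 0.0175977  0.17597424] [-0.29378841 -0.10471192  0.20405193] 0.05141217081610207
bar (((463.3111267089844, 17.606531143188477), (45.53410339355469, 11.13272762298584), 87.29657745361328), np.float64(0.12317233659925347))
disc (((463.4603271484375, 17.218191146850586), (43.7167854309082, 44.05992126464844), 87.29100036621094), np.float64(0.0874834024102111))
pot (((464.0921936035156, 16.801372528076172), (96.3482666015625, 95.8354721069336), 88.26582336425781), np.float64(0.06953595800028109))
```

View pics/w14.png

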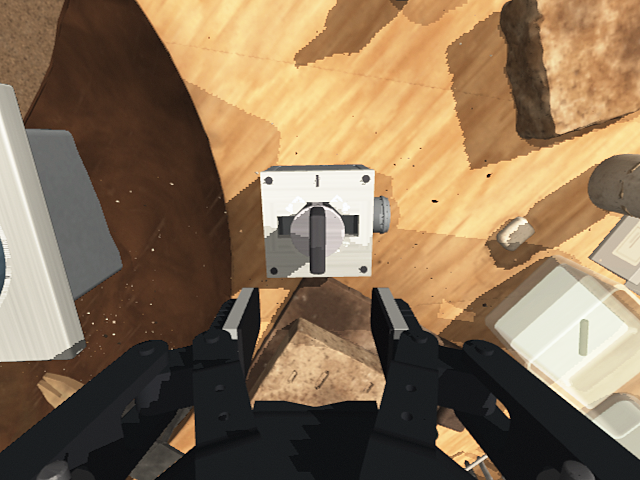

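View pics/s14.png

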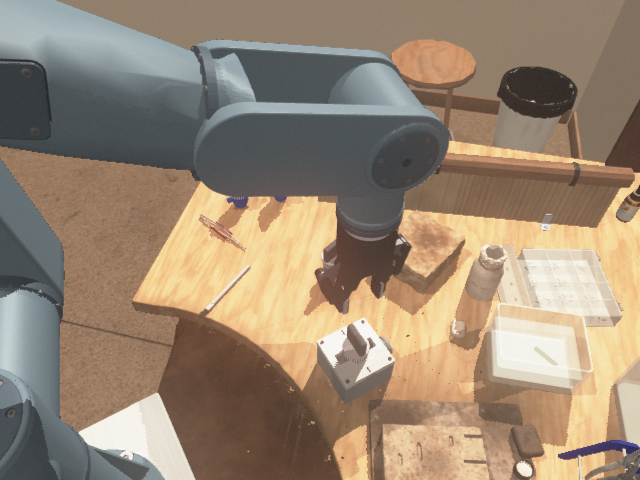

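Run:
```python
from h import *
print(robot.hand_in())
```

```text
the job is handed in; nothing more can be done
None
```

The lug cartridge is fitted and locked in the filter pot. I pressed it down about 44–45 mm, turned it clockwise to the lock marks and let it rise. I then released it, backed the gripper off and handed in at about 16 s.

**Last checks after release:**
- **Height:** the disc top is 18 mm above the pot's top, so the foot is about 36 mm down, which is the locked height.
- **Direction:** the grip bar lies within about 1° of the pot's dark lines.
- **Clear of the robot:** the wrist force is about 0 N and nothing is touching.
- **Held in the notches:** before I let go, pulling up further raised it only about 0.1 mm while the force changed by about 7 N.

**Things that disagreed:**
- **Finger length:** the fingers end about 40 mm short of the stated tool tip. My first grip closed on air above the bar; I corrected for this and gripped again.
- **No stop felt:** I turned about 3° past the marks without feeling a clear stop torque. I turned back to about 91° before letting it rise.
- **Spring force:** it read about 7–9 N, not the stated 11 N.

I never touched the plain cartridge or the blue look-alikes. I did not re-measure them at the end; the arm hid the plain one in the last view.

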